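# Load the viewing stand and draw out its magnifier

### The job

Set the two round resin mounts down into the viewing stand's pockets, each fully home in the pocket of its own size. Then push the lock button right down, grip the post on the telescoping arm and draw the magnifier out until its pointer stands level with the index clip on the rule; finish while holding it still there, since the spring pulls it back if you let go. Leave the index clip and everything else on the table where they are.

Things in the scene. Friction and masses are not known exactly. Their poses are not given: they have to be found in the camera images.
- viewer: The viewing stand, fixed to the table (sizes in mm here and below). Origin at table height; -x faces the robot, +y is the way the arm extends. White base plate 12 thick, x -70..+80, y -200..+170. On it an aluminium pocket block (x -71..-9, y 30..160, top z 40) and, on two posts, a white square sleeve 30 x 30 along y (x 40, y -185..-45, axis z 108) that holds the telescoping arm.
- pocket_large (a point): Centre of the mouth of the large round pocket in the block: 38 diameter, 14 deep, rim chamfered. Lies at (-40, 65, 40) in the viewer frame; axes as the viewer's.
- pocket_small (a point): Centre of the mouth of the small round pocket: 28 diameter, 14 deep, rim chamfered. At (-40, 125, 40) in the viewer frame.
- puck_large: Large round grey resin specimen mount, an upright cylinder 34 diameter and 40 tall, about 60 g, standing on the table with a small stone chip in its top. Its foot is bevelled 3 x 5. Origin: centre of its underside, z up. Seated in its pocket it stands 26 proud of the block.
- puck_small: Small round grey resin specimen mount, 24 diameter and 40 tall, about 30 g, otherwise like the large one. Origin: centre of its underside.
- button_top (a point): Centre of the top of the steel lock button, 18 diameter, standing upright on the sleeve at (40, -100) in the viewer frame. Its top is at z 147, 14 above the black collar round it (24 diameter, top z 133).
- lock_button (a joint): How far the lock button is pushed down, in m: 0 up (arm locked), 0.009 fully down (arm free). It needs 3 to 4 N and stays down where it is left. The bolt clears the arm from about 0.007.
- magnifier (a joint): Extension of the telescoping arm in m: 0 retracted and locked, up to 0.18 to the viewer's +y. A spring draws it back: 2 N at 0, 4 N at 0.15. The arm is a steel tube 20 x 20 with, level along y, the grip post, the pointer and the round magnifier (66 diameter, z 101..115, at viewer x -40).
- grip_top (a point): Centre of the top of the black square grip post standing on the telescoping arm: 18 x 18, sides along the viewer's x and y, free all round from z 130 (pointer, rule and clip lie below) to its top at z 176. At (40, -25, 176) in the viewer frame when retracted; it moves with the arm.
- rule_mid (a point): Middle of the top of the fixed aluminium rule at (66, 37, 118) in the viewer frame: 22 wide (x 55..77), 245 long along y, a black mark every 10 mm from y -30 to 150, a longer one every 50.
- pointer (a point): Tip of the arm's pointer, a thin black blade that reaches from the foot of the grip post over the near half of the rule; its y in the viewer frame is that of the grip post (-25 when retracted).
- index_mark (a point): Near end of the upright steel fin (z 122..127) on the index clip, a black saddle 10 wide along y on the far half of the rule. Its y in the viewer frame is where the pointer must stand; axes as the viewer's. The clip slides stiffly (8 N); do not shift it.
- index_clip (a joint): Where the clip sits on the rule, in m, 0 to 0.06: the pointer stands exactly at it when joint magnifier = 0.09 + this value.
- resin_block: Bystander, to be left alone: square grey resin block 28 x 28 x 40 (not one of the two round mounts). Origin: centre of its underside.
- sample_jar: Bystander, to be left alone: closed jar, 48 diameter, 70 tall. Origin: centre of its underside.
- dish: Bystander, to be left alone: open glass dish, 90 diameter, 15 tall. Origin: centre of its underside.
- slide_box: Bystander, to be left alone: flat box 90 x 60 x 30. Origin: centre of its underside.
- brush: Bystander, to be left alone: brush 160 long, lying flat.
- vial: Bystander, to be left alone: small closed jar, 26 diameter, 50 tall. Origin: centre of its underside.

How it is judged:
By the outcome, as a careful person would: the job done as asked, in the order asked, and still so for the second after the job is handed in, while the arm keeps its last pose, push and grip.
It also fails if it takes over 72 s, if anything falls off the work surface, if the arm or the gripper's body presses on something with over 40 N, if the wrist force passes 120 N, or if a joint passes its speed limit or range.

### The arm

A 7-joint arm with a two-finger parallel gripper is mounted at the origin on the work surface. World frame = base frame: x ahead of the robot, y to its left, z up, the work surface at z = 0. Lengths are in m, angles in rad, forces in N, time in s.
With the tool pointing down it reaches from about 0.425 to 0.875 m from the base axis. Payload 4.7 kg.
Tool frame: the origin (TCP) lies between the finger pads; the fingertips stand 14 mm ahead of it and the grasp point (between the pads) lies 5 mm behind it; z points along the fingers, y is the line along which they close (so a half turn about z gives the same grasp; the last joint's range is limited). The gripper opens to 87 mm and grips with 3 to 60 N. Pads are 19 mm wide; open, the fingers measure 117 mm over their backs; the gripper's body (75 mm by 190 mm) begins 51 mm behind the grasp point.
Start: joints at [1.198, 0.321, -0.07, 1.45, 0.023, 1.371, -0.057], TCP at [0.245, -0.602, 0.237] pointing down, gripper open.
Joint ranges: [-2.86, 2.86], [-0.3, 2.09], [-1.38, 1.24], [0.06, 2.45], [-1.56, 4.7], [0.09, 2.05], [-2.69, 2.69]. Speed limits (rad/s): [2.57, 2.57, 3.14, 3.14, 3.14, 3.14, 3.14].

### API

Orientations are given as a rotation vector (axis times angle).
In Python, from bench import ctrl gives the robot as it stands.
- The arm moves only by the shell command python3 -m inch 'ROWS' [OPENING] [FORCE]. ROWS is JSON, a list of rows, each a list of 6 numbers: the shift along the world's x, y, z in mm, then the turn, a rotation vector about the world's x, y, z in degrees. In form: [[tx, ty, tz, rx, ry, rz], ...]. A call has 1 to 20 rows; each row is the pose to reach, as a shift and turn from the pose commanded when the call began; what a row does not reach only later rows make up. A row lasts 1/8 s, in which the tool goes at most 62.5 mm and 10.7 degrees, less where a joint would pass 70% of its speed; a pose out of reach is approached as far as the arm can. A call with a gripper value outside its range is refused whole. OPENING is the finger opening in mm, from 0 to 87, set as the call begins (- or left out, the last holds). The fingers move at their own pace and stop on an object; FORCE is the grip in N (left out, the last holds). Time passes only in rows, so rows that repeat a pose let the fingers close. It gives the time, the measured TCP pose, the force, the opening and the grip force at its end, in the units of the state.
- ctrl.get_state(): the state, without advancing time (a new reading comes with each control period).
- ctrl.get_image(name): name is "side" or "top" or "wrist"; returns (picture, depth): 480x640x3 uint8, red, green, blue; 480x640 float32, m along the optical axis (not along the pixel's ray), 0 where there is no reading.
- ctrl.camera_params(name): a dict with "mtx" (3x3 intrinsics, pixels), "T" (4x4, takes a point from camera to world coordinates). Camera axes: x right, y down, z forward; pixel columns grow to the right and rows downward; lengths in m; the calibration is good to about 2 mm. A picture is of the moment at which its call begins: read the wrist's pose just before it. camera_params takes no time and is no camera call; for the wrist camera it gives the pose at the moment of the call.
- ctrl.close_job(): hands the job in; it is judged then, once.
The state is a dict: "time": time; "joint_positions": joint angles; "qd": joint speeds; "joint_torque": joint torques, N m; "position": TCP position; "tool_rot": TCP orientation; "ft_force": force on the tool from outside, world axes, zero at the start; "torque": the same for the moment, N m; "grip_width": opening from 0.0 (shut) to 1.0 (fully open); "grip_force": force on a finger pad.
Only numpy, scipy, OpenCV 4.12 (cv2) and the standard library are available. Lean on these libraries where they do the work, as an engineer would, in place of code of your own. Each camera call takes 0.05 s, during which the arm holds its last target. There are 200 camera calls.

## Working session

There is one attempt and no reset: what is moved stays moved. The work goes in short steps, Python scripts to look and compute and a shell command to move; the robot and the scene stay as the last step left them, time stands still between calls to the robot, and variables do not carry over. Pictures are saved under pics/ and viewed, at most 10 in all, crops included, and the job is handed in when it is done.

```bash
ls; mkdir -p pics; python3 - <<'E'
from bench import ctrl
import cv2,numpy as np
print(ctrl.get_state())
for n in ("top","side"):
    im,d=ctrl.get_image(n); cv2.imwrite(f"pics/{n}0.png",im[:,:,::-1]); np.save(f"pics/{n}0.npy",d)
    p=ctrl.camera_params(n); print(n,p)
E
```

```text
pics
{'time': 0.0, 'joint_positions': array([ 1.19812584,  0.32181593, -0.07009434,  1.45167416,  0.02261204,
        1.37077783, -0.05688754]), 'qd': array([-0.00063269, -0.00154785,  0.00020325, -0.00093923,  0.00090319,
       -0.00053197,  0.00086761]), 'joint_torque': array([-1.12344583e-04, -4.91288495e+01, -4.04223762e-01, -3.12527919e+01,
       -6.41131564e-02,  4.37730260e-02,  1.89323346e-04]), 'position': array([ 0.24494007, -0.60152116,  0.23546657]), 'tool_rot': array([-3.08121917e+00, -6.03490369e-01,  7.32393420e-04]), 'ft_force': array([-0.73645855, -0.0585627 , -0.5549436 ]), 'torque': array([-0.00943789, -0.01664719, -0.01610457]), 'grip_force': 0.0, 'grip_width': 1.0026178325354291}
top {'mtx': array([[575.43586733,   0.        , 322.20630336],
       [  0.        , 575.43586733, 247.03232728],
       [  0.        ,   0.        ,   1.        ]]), 'T': array([[ 1.93446420e-02, -9.77888133e-01,  2.08232045e-01,
         3.41398855e-01],
       [-9.99812804e-01, -1.89990442e-02,  3.65976794e-03,
        -1.55978301e-02],
       [ 3.77366178e-04, -2.08263861e-01, -9.78072605e-01,
         1.33089316e+00],
       [ 0.00000000e+00,  0.00000000e+00,  0.00000000e+00,
         1.00000000e+00]])}
side {'mtx': array([[467.32152078,   0.        , 307.97428196],
       [  0.        , 467.32152078, 241.38074892],
       [  0.        ,   0.        ,   1.        ]]), 'T': array([[-0.97282144, -0.15732989,  0.16989925,  0.45506699],
       [-0.23142343,  0.6357194 , -0.73641296,  0.70350722],
       [ 0.00785152, -0.75571698, -0.65485128,  0.75539167],
       [ 0.        ,  0.        ,  0.        ,  1.        ]])}
```

View pics/top0.png

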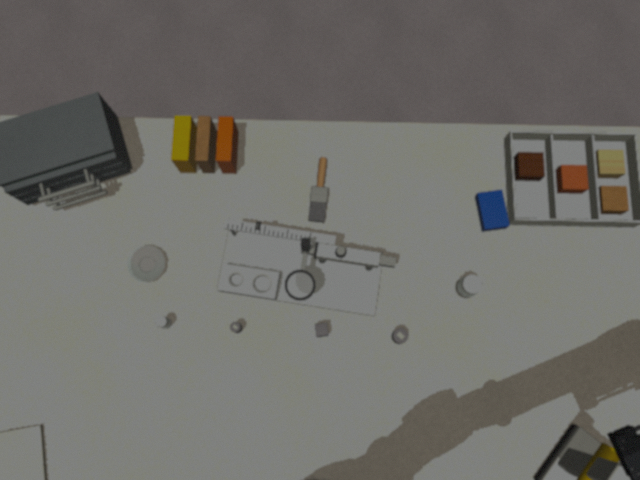

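View pics/side0.png

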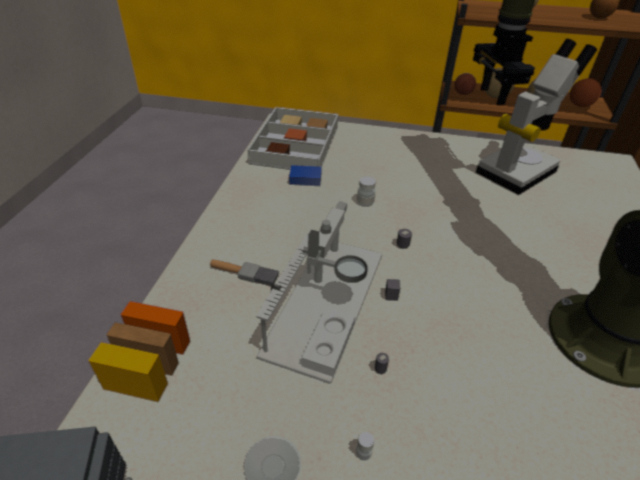

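Top view: large puck near (400,335), small puck near (237,327), square block (322,328), pockets at (263,283) and (236,279), button (341,252), grip post (306,244), clip (258,226).

```bash
cat > h.py <<'E'
import cv2,numpy as np
from bench import ctrl
def cloud(d,p):
    v,u=np.mgrid[0:480,0:640]; K=p['mtx']
    c=np.stack([(u-K[0,2])/K[0,0]*d,(v-K[1,2])/K[1,1]*d,d],-1)
    return c@p['T'][:3,:3].T+p['T'][:3,3]
def at_z(px,z,p):
    r=p['T'][:3,:3]@np.linalg.inv(p['mtx'])@[px[0],px[1],1]; o=p['T'][:3,3]
    return o+r*(z-o[2])/r[2]
def proj(P,p):
    c=(np.atleast_2d(P)-p['T'][:3,3])@p['T'][:3,:3]; q=c@p['mtx'].T; return q[:,:2]/q[:,2:]
E
python3 - <<'E'
from h import *
p=ctrl.camera_params("top"); d=np.load("pics/top0.npy"); im=cv2.imread("pics/top0.png")
W=cloud(d,p)
reg=np.zeros(d.shape,bool); reg[200:360,130:500]=1
for lo,hi in ((.03,.05),(.055,.08),(.095,.11),(.111,.125),(.127,.15),(.165,.19),(.008,.016)):
    m=(reg&(W[...,2]>lo)&(W[...,2]<hi)&(d>0)).astype(np.uint8)
    n,l,s,c=cv2.connectedComponentsWithStats(m)
    for i in range(1,n):
        if s[i,4]>=12:
            P=W[l==i]; r=cv2.minAreaRect((P[:,:2]*1000).astype(np.float32))
            print((lo,hi),s[i],np.round(c[i]),np.round(np.median(P,0)*1000,1),np.round(r[0],1),np.round(r[1],1),round(r[2],1))
c=im[200:350,130:510]; cv2.imwrite("pics/crop0.png",cv2.resize(c,None,fx=2.1,fy=2.1,interpolation=cv2.INTER_CUBIC))
s=cv2.imread("pics/side0.png")
E
```

```text
(0.03, 0.05) [479 200  21  30 344] [490. 213.] [ 708.1 -401.3   32.3] [ 705.1 -403.7] [71.1 46.6] 7.1
(0.03, 0.05) [319 260   7   3  13] [322. 261.] [583.6 -11.   35.9] [584.1 -11.1] [ 4.  13.8] 6.8
(0.03, 0.05) [ 218  264   62   36 1305] [248. 281.] [533.7 157.   40.6] [533.9 154. ] [131.3  63.3] 82.1
(0.03, 0.05) [366 267   7   3  12] [369. 268.] [ 568.7 -117.2   39.2] [ 569.5 -117.8] [13.4  3.3] 71.6
(0.03, 0.05) [457 277  19  21 102] [463. 290.] [ 520.6 -326.9   41.5] [ 526.6 -333.9] [47.8 26.2] 31.2
(0.03, 0.05) [157 317   5   6  12] [159. 319.] [444.3 347.4  47.4] [442.3 348.2] [ 6.7 12.3] 57.4
(0.03, 0.05) [163 318   6  10  18] [166. 323.] [435.7 332.6  44.5] [436.6 333.5] [ 6.7 20.8] 81.3
(0.03, 0.05) [230 322  11  11  94] [235. 327.] [430.3 179.4  40.8] [430.1 179.3] [23.3 21.5] 64.9
(0.03, 0.05) [315 323  14  14 162] [322. 330.] [427.6 -13.7  40.7] [428.6 -12.8] [27.8 27.7] 9.2
(0.03, 0.05) [393 329  15  15 187] [400. 336.] [ 417.7 -187.4   41.1] [ 417.7 -187.5] [31.9 31.1] 89.9
(0.055, 0.08) [462 275  20  20 324] [472. 284.] [ 532.  -342.2   71. ] [ 531.9 -342.8] [41.7 42.
[... 1026 characters left out ...]
 200   5  17  24] [478. 209.] [ 720.2 -378.9   12.1] [ 724.2 -378.3] [40.8  3.1] 12.1
(0.008, 0.016) [316 205   7   8  14] [320. 209.] [713.4  -3.6  14.1] [714.2  -4.2] [15.7 12.6] 57.0
(0.008, 0.016) [480 218   3  12  13] [481. 224.] [ 685.2 -384.8   12.6] [ 686.3 -384.6] [28.1  1.9] 4.5
(0.008, 0.016) [ 220  231  162   85 5157] [306. 272.] [567.1  10.6  12.6] [561.5  38.8] [369.8 147.7] 81.7
(0.008, 0.016) [482 230  13   2  13] [488. 231.] [ 669.7 -401.    12.2] [ 669.7 -401.5] [ 2.4 29. ] 4.7
(0.008, 0.016) [130 245  36  38 602] [146. 264.] [575.8 400.4  11.5] [575.  396.3] [82.6 87.2] 88.2
(0.008, 0.016) [217 277   4  15  23] [218. 284.] [530.3 227.7  11.9] [530.3 227.6] [ 5.8 32.2] 87.2
```

View pics/crop0.png

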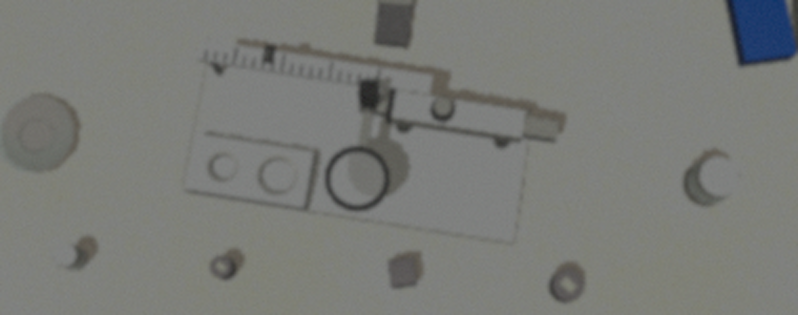

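Crop confirms it: pockets left of the magnifier, clip near rule's far end. Fits agree with viewer origin ≈(560,54) mm, yaw −8.2°, small puck (430,179), large (418,−187.5), tops at 41 mm as they should be. Moving above the small puck via a way point.

```bash
python3 -m inch '[[235,302,0,0,0,70],[235,302,0,0,0,70],[235,302,0,0,0,70],[235,302,0,0,0,70],[235,302,0,0,0,70],[235,302,0,0,0,70],[235,302,0,0,0,70],[185,781,-35,0,0,150],[185,781,-35,0,0,150],[185,781,-35,0,0,150],[185,781,-35,0,0,150],[185,781,-35,0,0,150],[185,781,-35,0,0,150],[185,781,-35,0,0,150],[185,781,-35,0,0,150],[185,781,-35,0,0,150],[185,781,-35,0,0,150],[185,781,-35,0,0,150]]' 60 && python3 - <<'E'
from h import *
from scipy.spatial.transform import Rotation as R
s=ctrl.get_state(); print(s['position'],R.from_rotvec(s['tool_rot']).as_matrix()); p=ctrl.camera_params("wrist")
im,d=ctrl.get_image("wrist"); cv2.imwrite("pics/w1.png",im[:,:,::-1]); np.save("pics/w1.npy",d); np.savez("pics/w1p.npz",**p)
W=cloud(d,p); m=((W[...,2]>.033)&(W[...,2]<.05)&(d>0)).astype(np.uint8)
n,l,st,c=cv2.connectedComponentsWithStats(m)
for i in range(1,n):
    if st[i,4]>200:
        P=W[l==i]; r=cv2.minAreaRect((P[:,:2]*1000).astype(np.float32)); print(st[i],np.round(np.median(P,0)*1000,1),np.round(r[0],1),np.round(r[1],1),round(r[2],1), np.round(cv2.minEnclosingCircle((P[:,:2]*1000).astype(np.float32)),1) if 0 else '')
print(p['T'])
E
```

```text
time: 2.35
position: [0.4306, 0.1773, 0.2014]
tool_rot: [-0.22, -3.134, 0.001]
ft_force: [-0.1, 1.2, 0.5]
grip_width: 0.689
grip_force: 0.0
[0.43055641 0.17731882 0.20141687] [[-9.90220982e-01  1.39507576e-01 -2.08584797e-04]
 [ 1.39507662e-01  9.90220877e-01 -4.76336186e-04]
 [ 1.40092514e-04 -5.00777263e-04 -9.99999865e-01]]
[509 196  27  33 281] [436.9 333.6  44. ] [439.6 337. ] [11.6 25. ] 65.1 
[305 214  30  31 709] [434.  180.4  41.5] [434.9 180.6] [23.3 22.9] 36.1 
[  64  239   49   41 1291] [432.6  -9.5  41.2] [433.8 -11.7] [28.1 28.9] 9.4 
[247 312 136   7 799] [509.1 166.2  38.7] [509.2 165.6] [116.3   2.7] 82.3 
[ 233  357  149   25 3475] [558.  154.5  41.5] [557.7 152. ] [130.2  25.8] 82.1 
[[ 1.38180289e-01  9.55550082e-01  2.60442411e-01  3.60352445e-01]
 [ 9.90407085e-01 -1.33285329e-01 -3.64530891e-02  1.86931995e-01]
 [-1.19599926e-04  2.62981107e-01 -9.64800976e-01  3.50973215e-01]
 [ 0.00000000e+00  0.00000000e+00  0.00000000e+00  1.00000000e+00]]
```

View pics/w1.png

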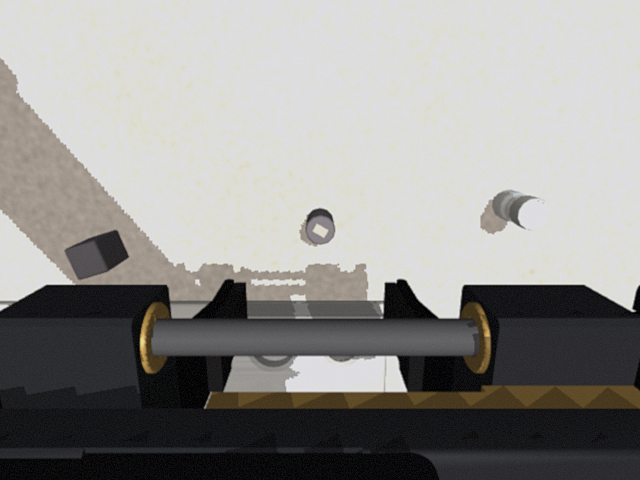

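The wrist view shows the small puck at (320,230), vial (530,210) and square block (97,255). Its measurement (434.5,180.5) differs from top by about 4 mm in x for every object, a constant camera offset; I use the mean for grasping and relative shifts for placing.

```bash
python3 -m inch '[[2,1,-60,0,0,0],[2,1,-110,0,0,0],[2,1,-140,0,0,0],[2,1,-155,0,0,0],[2,1,-170,0,0,0],[2,1,-170,0,0,0],[2,1,-170,0,0,0]]' 60 && python3 -m inch '[[0,0,0,0,0,0],[0,0,0,0,0,0],[0,0,0,0,0,0],[0,0,0,0,0,0],[0,0,0,0,0,0]]' 0 15 && python3 -m inch '[[0,0,40,0,0,0],[0,0,80,0,0,0],[0,0,80,0,0,0]]'
```

```text
time: 3.28
position: [0.433, 0.1802, 0.0325]
tool_rot: [0.215, 3.133, 0.001]
ft_force: [-0.0, 0.1, 1.0]
grip_width: 0.691
grip_force: 0.0
time: 3.9
position: [0.4322, 0.18, 0.0316]
tool_rot: [0.215, 3.134, 0.0]
ft_force: [0.8, 0.3, 1.1]
grip_width: 0.275
grip_force: 15.0
time: 4.28
position: [0.4344, 0.1808, 0.1143]
tool_rot: [0.215, 3.128, 0.001]
ft_force: [-0.1, -0.4, -1.0]
grip_width: 0.27
grip_force: 15.0
```

```bash
python3 -m inch '[[54,2,0,0,0,0],[108,4,0,0,0,0],[108,4,0,0,0,0],[108,4,-20,0,0,0],[108,4,-33,0,0,0],[108,4,-38,0,0,0],[108,4,-38,0,0,0],[108,4,-40,0,0,0],[108,4,-42,0,0,0],[108,4,-44,0,0,0],[108,4,-46,0,0,0],[108,4,-46,0,0,0]]' && python3 - <<'E'
from h import *
for n in("top","side"):
    im,d=ctrl.get_image(n); cv2.imwrite(f"pics/{n}2.png",im[:,:,::-1])
a=cv2.imread("pics/side2.png")[270:400,230:430]; cv2.imwrite("pics/c2.png",cv2.resize(a,None,fx=4,fy=4,interpolation=cv2.INTER_CUBIC))
E
```

```text
time: 5.78
position: [0.5401, 0.1839, 0.0654]
tool_rot: [-0.215, -3.134, -0.0]
ft_force: [-0.2, -0.4, 0.8]
grip_width: 0.269
grip_force: 15.0
```

View pics/c2.png

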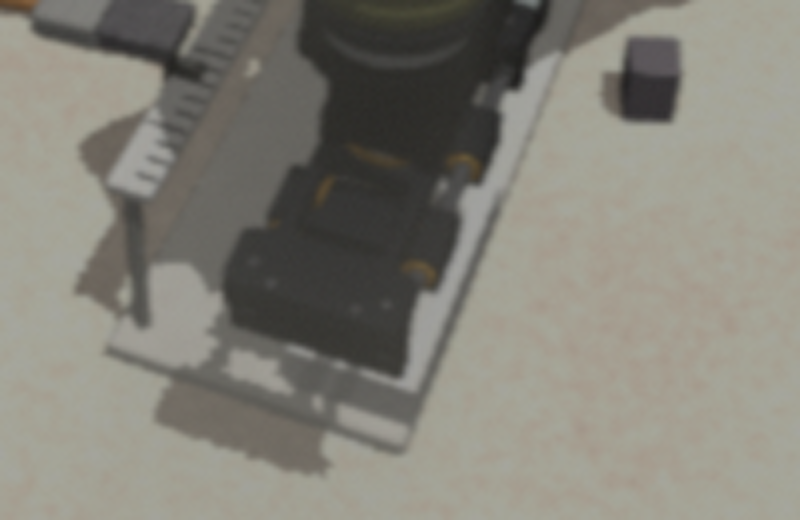

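The gripper hides the block, but the puck's underside is already 6 mm below the rim with no contact force: it is in the pocket. Lowering on and releasing.

```bash
python3 -m inch '[[0,0,-3,0,0,0],[0,0,-5,0,0,0],[0,0,-7,0,0,0],[0,0,-8,0,0,0],[0,0,-8,0,0,0]]' && python3 -m inch '[[0,0,0,0,0,0],[0,0,0,0,0,0],[0,0,0,0,0,0],[0,0,0,0,0,0]]' 40 && python3 -m inch '[[0,0,40,0,0,0],[0,0,100,0,0,0],[-40,-60,140,0,0,0],[-80,-120,140,0,0,-20],[-120,-180,140,0,0,-40],[-120,-240,140,0,0,-60],[-120,-300,140,0,0,-90],[-120,-360,140,0,0,-90],[-120,-360,140,0,0,-90],[-120,-360,140,0,0,-90],[-120,-360,140,0,0,-90],[-120,-360,140,0,0,-90]]' 65 && python3 - <<'E'
from h import *
p=ctrl.camera_params("top"); im,d=ctrl.get_image("top"); cv2.imwrite("pics/top3.png",im[:,:,::-1]); np.save("pics/top3.npy",d)
W=cloud(d,p); reg=np.zeros(d.shape,bool); reg[262:302,215:290]=1
m=reg&(W[...,2]>.055)&(W[...,2]<.1); P=W[m]; print(len(P),np.median(P,0),P.min(0),P.max(0))
p=ctrl.camera_params("wrist"); im,d=ctrl.get_image("wrist"); cv2.imwrite("pics/w3.png",im[:,:,::-1])
W=cloud(d,p); m=((W[...,2]>.036)&(W[...,2]<.05)&(d>0)).astype(np.uint8)
n,l,st,c=cv2.connectedComponentsWithStats(m)
for i in range(1,n):
    if st[i,4]>200: P=W[l==i]; r=cv2.minAreaRect((P[:,:2]*1000).astype(np.float32)); print(st[i],np.median(P,0),r)
E
```

```text
time: 6.5
position: [0.5402, 0.184, 0.0577]
tool_rot: [0.215, 3.134, 0.0]
ft_force: [-1.9, 0.5, 0.7]
grip_width: 0.267
grip_force: 15.0
time: 7.0
position: [0.5402, 0.184, 0.0576]
tool_rot: [0.215, 3.134, 0.0]
ft_force: [0.2, -0.2, -0.9]
grip_width: 0.452
grip_force: 0.0
time: 8.5
position: [0.4201, -0.1759, 0.1976]
tool_rot: [2.371, 2.061, -0.0]
ft_force: [0.1, 1.2, -0.0]
grip_width: 0.751
grip_force: 0.0
98 [0.53663861 0.18144068 0.06640092] [0.52589351 0.17089236 0.05562125] [0.54834558 0.19318675 0.07204653]
[279   0  44  22 702] [ 0.43170574 -0.02204639  0.04126838] ((432.9942932128906, -22.849149703979492), (12.390352249145508, 29.387527465820312), 82.75341796875)
[504 110  19  26 219] [ 0.57295879 -0.11789592  0.04331662] ((575.1625366210938, -118.00096130371094), (17.46409797668457, 7.878364086151123), 82.40678405761719)
[ 298  220   42   42 1384] [ 0.42271787 -0.18684326  0.04149673] ((422.5667724609375, -187.54566955566406), (33.22450637817383, 32.63158416748047), 82.36000061035156)
```

Small puck seated: top at 66.4 mm (66 expected). The large puck measures (420,−187).

```bash
python3 -m inch '[[0,-11,-50,0,0,0],[0,-11,-100,0,0,0],[0,-11,-135,0,0,0],[0,-11,-150,0,0,0],[0,-11,-166,0,0,0],[0,-11,-166,0,0,0],[0,-11,-166,0,0,0]]' 65 && python3 -m inch '[[0,0,0,0,0,0],[0,0,0,0,0,0],[0,0,0,0,0,0],[0,0,0,0,0,0],[0,0,0,0,0,0]]' 0 15 && python3 -m inch '[[0,0,50,0,0,0],[0,0,100,0,0,0],[0,0,100,0,0,0]]'
```

```text
time: 9.48
position: [0.421, -0.1874, 0.0325]
tool_rot: [2.366, 2.063, 0.001]
ft_force: [-0.5, 0.2, 0.2]
grip_width: 0.741
grip_force: 0.0
time: 10.1
position: [0.4203, -0.1871, 0.0317]
tool_rot: [2.368, 2.064, 0.0]
ft_force: [0.7, -0.1, 1.3]
grip_width: 0.388
grip_force: 15.0
time: 10.48
position: [0.4228, -0.1882, 0.1352]
tool_rot: [2.362, 2.059, 0.003]
ft_force: [-0.3, -0.2, -1.1]
grip_width: 0.381
grip_force: 15.0
```

```bash
python3 -m inch '[[0,60,0,0,0,0],[0,120,0,0,0,0],[0,180,0,0,0,0],[0,240,0,0,0,0],[0,300,0,0,0,0],[20,311,0,0,0,0],[70,311,0,0,0,0],[111,311,0,0,0,0],[111,311,0,0,0,0],[111,311,-25,0,0,0],[111,311,-45,0,0,0],[111,311,-55,0,0,0],[111,311,-58,0,0,0],[111,311,-60,0,0,0],[111,311,-62,0,0,0],[111,311,-64,0,0,0],[111,311,-66,0,0,0],[111,311,-66,0,0,0]]'
```

```text
time: 12.72
position: [0.5314, 0.1241, 0.0656]
tool_rot: [2.368, 2.064, 0.001]
ft_force: [1.0, 1.0, -1.2]
grip_width: 0.382
grip_force: 15.0
```

```bash
python3 -m inch '[[0,0,0,0,0,0],[0,0,0,0,0,0],[0,0,0,0,0,0],[0,0,0,0,0,0],[0,0,60,0,0,0],[0,0,120,0,0,0],[-30,-20,180,0,0,0],[-40,-70,180,0,0,0],[-40,-120,180,0,0,0],[-40,-170,180,0,0,0],[0,-174,180,0,0,0],[0,-174,180,0,0,0],[0,-174,180,0,0,0]]' 55 && python3 - <<'E'
from h import *
p=ctrl.camera_params("top"); im,d=ctrl.get_image("top"); cv2.imwrite("pics/top4.png",im[:,:,::-1]); np.save("pics/top4.npy",d)
W=cloud(d,p)
reg=np.zeros(d.shape,bool); reg[262:302,215:280]=1
m=(reg&(W[...,2]>.055)&(W[...,2]<.1)).astype(np.uint8); n,l,st,c=cv2.connectedComponentsWithStats(m)
for i in range(1,n):
    P=W[l==i]; print(st[i],np.median(P,0))
p=ctrl.camera_params("wrist"); print(ctrl.get_state()['position'],p['T']); im,d=ctrl.get_image("wrist"); cv2.imwrite("pics/w4.png",im[:,:,::-1]); np.save("pics/w4.npy",d); np.savez("pics/w4p.npz",**p)
b=cv2.imread("pics/top4.png")[205:305,205:405]
a=cv2.imread("pics/w4.png"); cv2.imwrite("pics/c4.png",np.vstack([cv2.resize(b,(600,300),interpolation=cv2.INTER_CUBIC),cv2.resize(a,(600,300))]))
E
```

```text
time: 14.35
position: [0.5307, -0.0489, 0.2454]
tool_rot: [-2.365, -2.065, -0.0]
ft_force: [-1.1, 0.2, 0.1]
grip_width: 0.633
grip_force: 0.0
[230 273  11  11  98] [0.53641452 0.18166158 0.06659486]
[254 275  16  16 188] [0.52829409 0.12292587 0.0672244 ]
[ 0.53061519 -0.04884447  0.2457171 ] [[ 9.91087731e-01 -1.28653552e-01 -3.45452389e-02  5.41037515e-01]
 [-1.33210067e-01 -9.56332828e-01 -2.60158797e-01  2.17786989e-02]
 [ 4.33607205e-04  2.62441965e-01 -9.64947681e-01  3.95253322e-01]
 [ 0.00000000e+00  0.00000000e+00  0.00000000e+00  1.00000000e+00]]
```

View pics/c4.png

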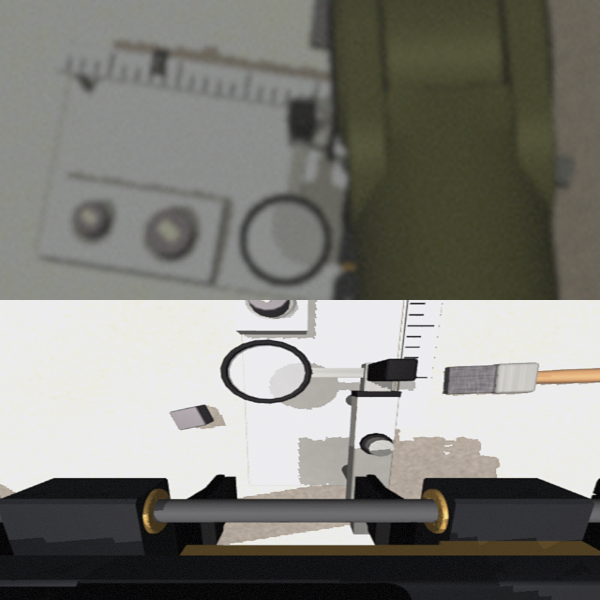

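Both pucks sit in their pockets (tops ≈67 mm, same +1 mm bias as on the table). In the wrist view the button is at about (400,224), the post at (420,110). Measuring both from the saved depth.

```bash
python3 - <<'E'
from h import *
p=dict(np.load("pics/w4p.npz")); d=np.load("pics/w4.npy"); W=cloud(d,p)
for lo,hi in((.141,.153),(.127,.139),(.17,.182)):
    m=((W[...,2]>lo)&(W[...,2]<hi)&(d>0)&(np.arange(480)[:,None]<270)).astype(np.uint8)
    n,l,st,c=cv2.connectedComponentsWithStats(m)
    for i in range(1,n):
        if st[i,4]>60: P=W[l==i]*1000; r=cv2.minAreaRect(P[:,:2].astype(np.float32)); print(lo,st[i],np.median(P,0).round(1),r)
d=np.load("pics/top0.npy");W=cloud(d,ctrl.camera_params("top"))
m=(W[...,2]>.141)&(W[...,2]<.153); m[:, :330]=0;m[:,352:]=0;m[:240]=0;m[262:]=0
P=W[m]*1000; print(len(P),cv2.minAreaRect(P[:,:2].astype(np.float32)))
E
```

```text
0.141 [396  99   7  32 122] [591.9  25.8 147. ] ((592.6045532226562, 25.80057144165039), (17.918231964111328, 2.4546170234680176), 83.32596588134766)
0.141 [391 222  30  29 655] [589.8 -48.5 148.3] ((590.2207641601562, -49.294944763183594), (17.18181800842285, 17.695531845092773), 39.62869644165039)
0.127 [392 101   6  30 106] [591.8  25.8 133.2] ((591.980224609375, 25.523162841796875), (17.105873107910156, 1.766862154006958), 85.9637451171875)
0.127 [383 213  36  35 396] [585.1 -42.6 134. ] ((588.6233520507812, -46.92682647705078), (23.355514526367188, 17.850086212158203), 34.14554214477539)
0.17 [ 407   94   39   36 1292] [599.8  24.9 177.2] ((600.5822143554688, 24.82423210144043), (17.51312828063965, 18.1463680267334), 82.25010681152344)
57 ((586.1661376953125, -49.708492279052734), (15.952330589294434, 14.89486312866211), 1.8201571702957153)
```

```bash
python3 -m inch '[[57,1,0,0,0,0],[57,1,0,0,0,0],[57,1,0,0,0,0],[57,1,-40,0,0,0],[57,1,-70,0,0,0],[57,1,-80,0,0,0],[57,1,-82,0,0,0],[57,1,-85,0,0,0],[57,1,-88,0,0,0],[57,1,-91,0,0,0],[57,1,-93,0,0,0],[57,1,-94,0,0,0],[57,1,-94,0,0,0]]' 0
```

```text
time: 16.08
position: [0.589, -0.049, 0.1525]
tool_rot: [2.367, 2.063, 0.002]
ft_force: [0.0, 0.3, 5.6]
grip_width: 0.004
grip_force: 3.0
```

```bash
python3 -m inch '[[0,0,-1,0,0,0],[0,0,-2,0,0,0],[0,0,-2,0,0,0]]'
```

```text
time: 16.45
position: [0.589, -0.049, 0.1523]
tool_rot: [2.366, 2.063, 0.001]
ft_force: [-3.8, -1.3, 16.4]
grip_width: 0.007
grip_force: 8.4
```

Hit the hard stop at tip z≈138: fully down. Now to the post, with the fingers closing along the draw direction.

```bash
python3 -m inch '[[0,0,50,0,0,0],[0,0,90,0,0,10],[5,30,90,0,0,30],[11,74,90,0,0,50],[11,74,90,0,0,90],[11,74,90,0,0,90],[11,74,90,0,0,90],[11,74,90,0,0,90],[11,74,90,0,0,90],[11,74,90,0,0,90],[11,74,90,0,0,90],[11,74,60,0,0,90],[11,74,30,0,0,90],[11,74,5,0,0,90],[11,74,5,0,0,90],[11,74,5,0,0,90]]' 60 && python3 -m inch '[[0,0,0,0,0,0],[0,0,0,0,0,0],[0,0,0,0,0,0],[0,0,0,0,0,0],[0,0,0,0,0,0],[0,0,0,0,0,0]]' 0 30
```

```text
time: 18.45
position: [0.5996, 0.0253, 0.1555]
tool_rot: [0.216, 3.133, 0.001]
ft_force: [0.5, -0.5, 0.8]
grip_width: 0.687
grip_force: 0.0
time: 19.2
position: [0.5992, 0.0254, 0.1546]
tool_rot: [0.214, 3.134, 0.001]
ft_force: [0.3, 0.9, -0.2]
grip_width: 0.204
grip_force: 30.0
```

```bash
python3 - <<'E'
from h import *
# clip / rule from first pictures, top camera; viewer frame from yaw -8.2
a=cv2.imread("pics/top0.png")[210:260,215:345]; cv2.imwrite("pics/c5.png",cv2.resize(a,None,fx=6,fy=6,interpolation=cv2.INTER_CUBIC))
E
```

```text
(no output)
```

View pics/c5.png

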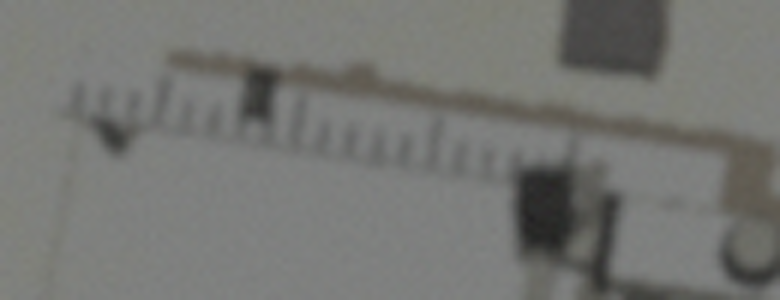

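Long rule marks 0/50/100/150 stand at crop x≈570/435/300/165, the clip at ≈(261,95), i.e. about y 115, so extension ≈140. Drawing 128 first, then measuring.

```bash
python3 -m inch '[[1.4,10,0,0,0,0],[2.8,20,0,0,0,0],[4.9,35,0,0,0,0],[7.1,50,0,0,0,0],[9.2,65,0,0,0,0],[11.3,80,0,0,0,0],[13.5,95,0,0,0,0],[15.6,110,0,0,0,0],[17,120,0,0,0,0],[18,127,0,0,0,0],[18,127,0,0,0,0],[18,127,0,0,0,0],[18,127,0,0,0,0]]' && python3 - <<'E'
from h import *
p=ctrl.camera_params("wrist"); im,d=ctrl.get_image("wrist"); cv2.imwrite("pics/w5.png",im[:,:,::-1]); np.save("pics/w5.npy",d); np.savez("pics/w5p.npz",**p)
im2,d2=ctrl.get_image("side"); cv2.imwrite("pics/s5.png",im2[:,:,::-1]); np.save("pics/s5.npy",d2)
im3,d3=ctrl.get_image("top"); cv2.imwrite("pics/t5.png",im3[:,:,::-1]); np.save("pics/t5.npy",d3)
P=np.array([[.599+.143*.1+.0,.025+.13,.125]])
print([proj(P,ctrl.camera_params(n)) for n in("top","side","wrist")])
a=cv2.imread("pics/s5.png"); u,v=proj(P,ctrl.camera_params("side"))[0].astype(int)
f=lambda x,u,v,w,h,s:cv2.resize(x[max(v-h//2,0):max(v-h//2,0)+h,max(u-w//2,0):max(u-w//2,0)+w],(400,300),interpolation=cv2.INTER_CUBIC)
t=cv2.imread("pics/t5.png"); ut,vt=proj(P,ctrl.camera_params("top"))[0].astype(int)
cv2.imwrite("pics/c6.png",np.vstack([np.hstack([f(a,u,v,120,90,0),f(t,ut,vt,120,90,0)]),cv2.resize(cv2.imread("pics/w5.png")[:240],(800,300))]))
E
```

```text
time: 20.82
position: [0.6168, 0.1519, 0.1546]
tool_rot: [-0.215, -3.134, -0.0]
ft_force: [-4.0, -3.9, 3.3]
grip_width: 0.203
grip_force: 30.0
[array([[245.07735882, 238.66334759]]), array([[290.27874215, 298.32975257]]), array([[320.66892084, 278.66179679]])]
```

View pics/c6.png

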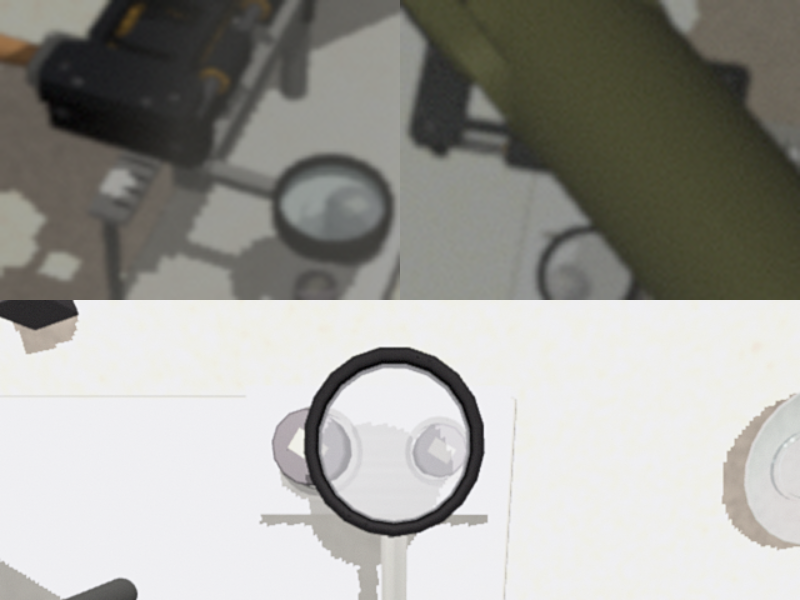

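The gripper hides the clip from all cameras here, so I take the clip position from the earlier unobstructed top pictures, rectified into the viewer frame and scaled by the rule's own marks.

```bash
python3 - <<'E'
from h import *
from scipy.signal import find_peaks
def rect(img,p,z,yaw=-8.15,o=(.5602,.0542),s=4):
    c,sn=np.cos(np.radians(yaw)),np.sin(np.radians(yaw))
    xs=np.arange(50,82,1/s); ys=np.arange(-40,162,1/s)
    Y,X=np.meshgrid(ys,xs)
    P=np.stack([o[0]+(c*X-sn*Y)/1e3,o[1]+(sn*X+c*Y)/1e3,np.full_like(X,z)],-1)
    q=proj(P.reshape(-1,3),p).reshape(X.shape+(2,)).astype(np.float32)
    return xs,ys,cv2.remap(img,q[...,0],q[...,1],cv2.INTER_CUBIC)
p=ctrl.camera_params("top")
g=np.mean([cv2.cvtColor(cv2.imread(f"pics/{n}.png"),6).astype(np.float32) for n in("top0","top3","top4")],0)
xs,ys,r=rect(g,p,.118); out=[]
for lo,hi in((56,60),(60,64),(64,68),(68,72)):
    pr=-r[(xs>=lo)&(xs<hi)].mean(0); k,_=find_peaks(pr,prominence=6); print(lo,hi,[(float(ys[i]),int(pr[i])) for i in k])
for z in(.118,.122,.125):
    xs,ys,r=rect(g,p,z)
    for lo,hi in((66,70),(70,74),(73,77)):
        pr=r[(xs>=lo)&(xs<hi)].mean(0); m=(ys>95)&(ys<135); q=pr[m]; b=np.percentile(q,75); w=np.clip(b-q-12,0,None)
        t=(b+q.min())/2; ii=np.where(q<t)[0]; print(z,lo,hi,'centroid',round(float((w*ys[m]).sum()/w.sum()),2),'edges',ys[m][ii[0]],ys[m][ii[-1]])
c=cv2.resize(cv2.normalize(r,None,0,255,cv2.NORM_MINMAX).astype(np.uint8)[::-1],(800,250)); 
s=cv2.cvtColor(cv2.imread("pics/side0.png"),6).astype(np.float32); xs,ys,r=rect(s,ctrl.camera_params("side"),.118)
c2=cv2.resize(cv2.normalize(r,None,0,255,cv2.NORM_MINMAX).astype(np.uint8)[::-1],(800,250)); cv2.imwrite("pics/c7.png",np.vstack([c,c2]))
E
```

```text
56 60 [(-25.25, -43), (0.75, -115), (11.0, -112), (20.75, -113), (31.25, -113), (40.75, -110), (51.0, -113), (61.5, -113), (70.75, -112), (81.25, -111), (91.0, -115), (101.0, -113), (111.0, -115), (121.75, -112), (130.75, -113), (141.25, -110), (151.25, -111)]
60 64 [(-25.5, -60), (1.0, -113), (11.25, -113), (21.0, -113), (31.5, -109), (41.0, -112), (51.25, -110), (60.75, -112), (71.25, -111), (82.25, -105), (90.75, -103), (101.25, -111), (111.25, -115), (121.5, -111), (131.25, -112), (141.75, -113), (151.25, -110)]
64 68 [(-27.75, -89), (-9.25, -114), (1.25, -117), (11.0, -117), (21.5, -112), (31.25, -118), (41.25, -119), (51.5, -116), (61.25, -118), (71.25, -111), (85.5, -74), (101.0, -119), (111.5, -120), (121.25, -109), (131.25, -118), (141.5, -119), (151.75, -119)]
68 72 [(-28.25, -108), (21.5, -113), (71.25, -112), (85.75, -59), (121.25, -108)]
0.118 66 70 centroid 121.28 edges 119.0 123.5
0.118 70 74 centroid 121.2 edges 118.75 123.75
0.118 73 77 centroid nan edges 95.25 123.5
0.122 66 70 centroid 120.55 edges 118.5 122.75
0.122 70 74 centroid 120.46 edges 118.0 123.0
0.122 73 77 centroid nan edges 95.25 122.5
0.125 66 70 centroid 120.0 edges 117.75 122.25
0.125 70 74 centroid 119.89 edges 117.25 122.5
0.125 73 77 centroid nan edges 95.25 121.75<stdin>:19: RuntimeWarning: invalid value encountered in scalar divide
```

View pics/c7.png

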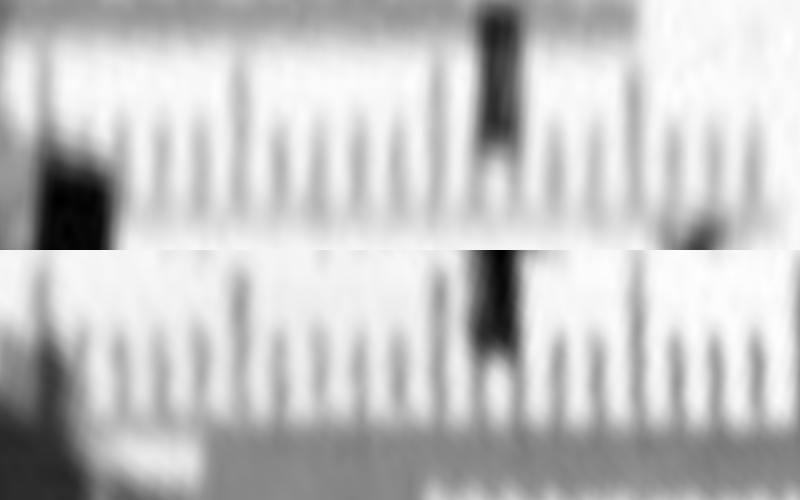

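The rectified strip shows the long marks at −30, 20, 70, 120 (picture x 42/240/437/635) and the clip at x≈500, i.e. y≈85: I mislabelled the long marks before and have drawn about 18 mm too far. Measuring the clip properly.

```bash
python3 - <<'E'
from h import *
from scipy.signal import find_peaks
def rect(img,p,z,yaw=-8.15,o=(.5602,.0542),s=4):
    c,sn=np.cos(np.radians(yaw)),np.sin(np.radians(yaw))
    xs=np.arange(50,82,1/s); ys=np.arange(-40,162,1/s); Y,X=np.meshgrid(ys,xs)
    P=np.stack([o[0]+(c*X-sn*Y)/1e3,o[1]+(sn*X+c*Y)/1e3,np.full_like(X,z)],-1)
    q=proj(P.reshape(-1,3),p).reshape(X.shape+(2,)).astype(np.float32)
    return xs,ys,cv2.remap(img,q[...,0],q[...,1],cv2.INTER_CUBIC)
for cam,ns in(("top",("top0","top3","top4")),("side",("side0",))):
    p=ctrl.camera_params(cam)
    g=np.mean([cv2.cvtColor(cv2.imread(f"pics/{n}.png"),6).astype(np.float32) for n in ns],0)
    xs,ys,r=rect(g,p,.118)
    pr=-r[(xs>=59)&(xs<64)].mean(0); k,_=find_peaks(pr,prominence=4,distance=24); e=[ys[i]-10*round(ys[i]/10) for i in k if 35<ys[i]<140]; print(cam,'offset',np.round(e,2),np.mean(e))
    off=np.mean(e)
    for z in(.118,.120,.122,.124,.127):
        xs,ys,r=rect(g,p,z); m=(ys>74)&(ys<98); L=[]
        for lo,hi in((66,69),(69,72),(72,74)):
            q=r[(xs>=lo)&(xs<hi)].mean(0)[m]; t=(np.percentile(q,75)+q.min())/2; ii=np.where(q<t)[0]; w=np.clip(t-q,0,None)
            L.append((round(float((w*ys[m]).sum()/w.sum()-off),2),float(ys[m][ii[-1]]-ys[m][ii[0]])))
        print(z,L)
# post height/position and ring displacement check
E
```

```text
top offset [1.   1.25 1.   1.25 2.   0.75 1.25 1.25 1.5  1.25] 1.25
0.118 [(85.46, 10.75), (85.43, 10.0), (85.49, 9.75)]
0.12 [(85.16, 10.5), (85.13, 10.0), (85.22, 9.75)]
0.122 [(84.86, 10.5), (84.83, 10.0), (84.94, 10.0)]
0.124 [(84.54, 10.5), (84.54, 10.0), (84.67, 10.0)]
0.127 [(84.07, 10.25), (84.1, 10.0), (84.26, 10.0)]
side offset [1.   1.   0.75 1.   1.   0.75 0.75 1.25 1.25 1.  ] 0.975
0.118 [(84.47, 13.25), (84.16, 12.25), (84.21, 11.5)]
0.12 [(86.07, 12.5), (85.85, 11.75), (86.1, 11.0)]
0.122 [(87.7, 12.0), (87.61, 11.25), (88.05, 10.0)]
0.124 [(89.35, 11.25), (89.45, 10.5), (89.98, 9.5)]
0.127 [(91.78, 11.0), (92.21, 10.25), (92.55, 9.5)]
```

Top and side agree for a clip top at z≈120: index at y≈85.2, so extension ≈110.2. Going back 17.5 mm, then checking the travel by the magnifier ring's displacement.

```bash
python3 -m inch '[[-0.4,-3,0,0,0,0],[-1,-7,0,0,0,0],[-1.7,-12,0,0,0,0],[-2.2,-15.5,0,0,0,0],[-2.5,-17.3,0,0,0,0],[-2.5,-17.3,0,0,0,0],[-2.5,-17.3,0,0,0,0],[-2.5,-17.3,0,0,0,0]]' && python3 - <<'E'
from h import *
im,_=ctrl.get_image("side"); cv2.imwrite("pics/s8.png",im[:,:,::-1]); s=ctrl.get_state(); print(s['position'])
dp=(s['position']-np.array([.5992,.0254,.1546]))*1e3; print('travel',dp, dp@[.1418,.99,0])
p=ctrl.camera_params("side"); c,sn=np.cos(np.radians(-8.15)),np.sin(np.radians(-8.15))
def ring(fn,ye):
    g=cv2.cvtColor(cv2.imread(fn),6); S=3
    X,Y=np.meshgrid(np.arange(-85,5,1/S),np.arange(ye-45,ye+45,1/S))
    P=np.stack([.5602+(c*X-sn*Y)/1e3,.0542+(sn*X+c*Y)/1e3,np.full_like(X,.115)],-1)
    q=proj(P.reshape(-1,3),p).reshape(X.shape+(2,)).astype(np.float32); r=cv2.remap(g,q[...,0],q[...,1],cv2.INTER_CUBIC)
    return r
a=ring("pics/side0.png",-25)
for fn,ye in(("pics/s5.png",102.7),("pics/s8.png",85.2)):
    b=ring(fn,ye); t=a[20:-20,20:-20]
    for x,y,tt in((a,b,'ab'),):
        A=np.clip(x,0,110).astype(np.float32);B=np.clip(y,0,110).astype(np.float32)
        m=cv2.matchTemplate(B,A[24:-24,24:-24],cv2.TM_CCOEFF_NORMED); _,v,_,l=cv2.minMaxLoc(m); print(fn,'score',v,'offset mm (x,y)',(l[0]-24)/3,(l[1]-24)/3)
cv2.imwrite("pics/c8.png",np.hstack([a,b,cv2.resize(cv2.cvtColor(cv2.imread("pics/s8.png"),6)[230:365,230:410],(360,270))]))
E
```

```text
time: 21.98
position: [0.6144, 0.134, 0.1546]
tool_rot: [-0.215, -3.134, 0.001]
ft_force: [-5.7, -2.5, 4.8]
grip_width: 0.205
grip_force: 30.0
[0.61434668 0.13398262 0.1545753 ]
travel [ 1.51466829e+01  1.08582621e+02 -2.47022059e-02] 109.64459409565309
pics/s5.png score 0.9553216695785522 offset mm (x,y) -0.6666666666666666 -0.6666666666666666
pics/s8.png score 0.9534266591072083 offset mm (x,y) -0.6666666666666666 -1.3333333333333333
```

View pics/c8.png

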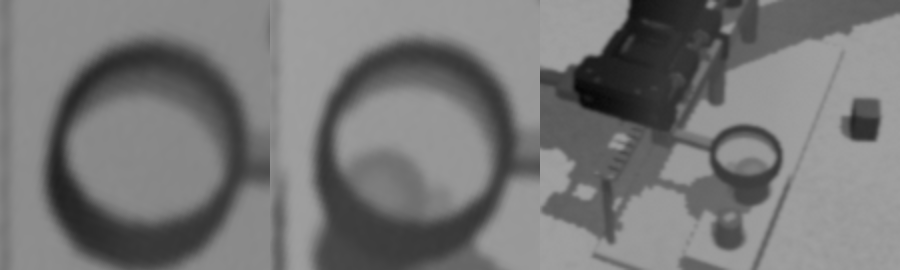

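Travel by TCP is 109.6 mm, ring match says about 109; target 110.2, so nudge +0.8 mm and ease the small side load. The picture shows both pucks still seated and the square block untouched.

```bash
python3 -m inch '[[-0.3,0.8,0,0,0,0],[-0.3,0.8,0,0,0,0],[-0.3,0.8,0,0,0,0],[-0.3,0.8,0,0,0,0],[-0.3,0.8,0,0,0,0],[-0.3,0.8,0,0,0,0]]' && python3 - <<'E'
from h import *
s=ctrl.get_state(); dp=(s['position']-np.array([.5992,.0254,.1546]))*1e3; print('travel',dp@[.1418,.99,0],s['ft_force'])
p=ctrl.camera_params("side"); im,d=ctrl.get_image("side"); W=cloud(d,p)
# puck tops: expected z .066 at large/small pocket
for c in((.5305,.124),(.539,.1835)):
    m=(np.hypot(W[...,0]-c[0],W[...,1]-c[1])<.007)&(d>0); z=W[m][:,2]; print(m.sum(),np.percentile(z,[10,50,90]) if m.sum() else '')
E
```

```text
time: 22.78
position: [0.6144, 0.1346, 0.1546]
tool_rot: [-0.216, -3.134, 0.001]
ft_force: [-5.2, -3.7, 4.8]
grip_width: 0.2
grip_force: 30.0
travel 110.28528694498375 [-5.16096762 -3.72128983  4.82285383]
312 [0.11287291 0.51911998 0.53851588]
65 [0.06569982 0.06838632 0.11291404]
```

```bash
python3 -c "
from bench import ctrl
print(ctrl.close_job())"
```

```text
the job is handed in; nothing more can be done
None
```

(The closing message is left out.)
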